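# Set up the oil-filter drain station

### The arm

A 6-joint arm with a two-finger parallel gripper is mounted at the origin on the work surface. World frame = base frame: x ahead of the robot, y to its left, z up, the work surface at z = 0. Lengths are in mm, angles in rad, forces in N, time in s.
With the tool pointing down it reaches from about 350 to 875 mm from the base axis. Payload 4.2 kg.
Tool frame: the origin (TCP) lies midway between the tips of the shut fingers; the grasp point (between the pads) lies 19 mm behind it (arm.tcp_to_grasp is the distance from the TCP to the grasp point, in mm); z points along the fingers, y is the line along which they close (so a half turn about z gives the same grasp; the last joint's range is limited). The gripper opens to 85 mm and grips with 20 to 120 N. Pads are 22 mm wide; open, the fingers measure 114 mm over their backs; the gripper's body (76 mm by 85 mm) begins 54 mm behind the grasp point. The pads swing forward as they close: fully open they stand 13 mm farther back than shut.
Start: joints at [-1.081, 0.385, 0.008, 0, -1.194, -0.259], TCP at [142.99, -608.402, 231.312] pointing down, gripper open.
Joint ranges: [-3.14, 3.14], [-1.21, 2.06], [-1.07, 1.41], [-3.16, 2.05], [-2.99, -0.16], [-3.1, 3.1]. Speed limits (rad/s): [2.79, 2.79, 3.14, 3.14, 3.14, 3.14].

### API

Orientations are given as a unit quaternion [x, y, z, w].
In Python, from bench import arm gives the robot as it stands.
- The arm moves only by the tool arm_command, never from a script. Its argument "rows" is a list of rows, each a list of 2 entries, a list of its own where there are three numbers: the shift along the tool's x, y, z as a fraction of full scale, then the turn, a rotation vector about the tool's x, y, z as a fraction of full scale. In form: [[[x, y, z], [wx, wy, wz]], ...]. A call has 1 to 5 rows; each row is the pose to reach, as a shift and turn from the pose commanded when the call began, along the tool's axes at that moment, turning the shorter way round; what a row does not reach only later rows make up. Full scale, the value 1, is 0.25 m for a shift and 180 degrees for a turn. A row lasts 1/10 s, in which the tool goes at most 50 mm and 8.59 degrees, less where a joint would pass 70% of its speed; a pose out of reach is approached as far as the arm can. A call with a number of a shift or a turn outside -1 to 1 is refused whole. A call with a gripper value outside its range is refused whole. "grip" is the opening, from 0 (shut) to 1 (fully open), set as the call begins (left out, the last holds). The fingers move at their own pace and stop on an object; the grip force is fixed at half the most. Time passes only in rows, so rows that repeat a pose let the fingers close. It gives the time, the measured TCP pose, the force, the opening and the grip force at its end, in the units of the state.
- arm.read_state(): the state, without advancing time (a new reading comes with each control period).
- arm.get_image(name): name is "side" or "top" or "wrist"; returns (picture, depth): 400x640x3 uint8, blue, green, red; 400x640 float32, mm along the optical axis (not along the pixel's ray), 0 where there is no reading.
- arm.camera_info(name): a dict with "fx", "fy", "cx", "cy" (pixels), "k1" (the pictures are not rectified: a ray, as slopes to the right and down, at radius r is drawn at 1 + k1 r^2 times it, then the intrinsics apply), "extrinsics" (4x4, takes a point from camera to world coordinates). Camera axes: x right, y down, z forward; pixel columns grow to the right and rows downward; lengths in mm; the calibration is good to about 2 mm. A picture is of the moment at which its call begins: read the wrist's pose just before it. camera_info takes no time and is no camera call; for the wrist camera it gives the pose at the moment of the call.
- arm.job_done(): hands the job in; it is judged then, once.
Trained networks look in the newest picture that a camera, given by its name, has taken for a name from the list of things; names that differ only in an ending like _2 or _b are one class to them, and where a whole thing is asked for, a point or a joint stands for the part that bears it (a point fixed in the world has none). Each returns a list of dicts, best first, with "score" (0 to 1); they miss things now and then, are a little off and sometimes report something else, mostly with a low value. They report only what shows in the picture. A call takes as long as a camera call. They do not tell look-alikes from the thing itself.
- arm.spot_in(camera, query): "position" ([column, row] in pixels, amid what is visible of it).
The state is a dict: "clock": time; "joints": joint angles; "joint_vel": joint speeds; "joint_efforts": joint torques, N m; "position": TCP position; "ee_rot": TCP orientation; "contact_force": force on the tool from outside, world axes, zero at the start; "wrist_torque": the same for the moment, N m; "gripper_width": finger opening in mm; "grasp_force": force on a finger pad.
Only numpy, scipy, OpenCV 4.12 (cv2) and the standard library are available. Lean on these libraries where they do the work, as an engineer would, in place of code of your own. Each camera call takes 0.05 s, during which the arm holds its last target. There are 200 camera calls.

### The job

Slide the round drip pan along the bench, never lifting it, fully home into the L-shaped corner stop so that its rim touches both bars. Then set the oil filter down gently, upright and centred on the raised disc in the pan, and let go. The pan stays home, and the other things on the bench stay where they are.

Things in the scene. Friction and masses are not known exactly. Their poses are not given: they have to be found in the camera images.
- pan_disc (a point): loose steel drip pan, 0.5 kg, starting in front of the robot: 190 mm across the rim (176 at the foot), 18 mm high, wall and floor 4 mm thick. A flat raised disc in its middle is 84 mm across, top 12 mm above the bench. The trough between disc and wall (42 to 83 mm from the centre at its floor) takes closed fingertips, which can drag the pan by the inside of its wall. Point: centre of the disc top; z up
- nest (a point): point on the bench (z = 0) where the pan's centre lies when its rim touches both bars of the fixed corner stop, on the left or right: two dark steel bars 130 mm long, 14 thick, 26 high, meeting at a right angle. x axis: the bisector, level, pointing into the corner (inner corner 134 mm away along +x; open side -x), away from the robot within 20 degrees of straight ahead
- filter_center (a point): white canister oil filter, about 0.4 kg: 62 mm in diameter, 90 mm high, fluted domed end up, flat open end down with a bare steel band. Stands upright on the bench on the side opposite the corner stop. This point is its centre, 45 mm above its foot; z is its axis, up.
- grease_tin: bystander: flat round bare-metal tin, 82 mm across, 46 mm high, standing beyond the filter, about 120 mm from it; origin at the centre of its underside
- spray_can: bystander: grey spray can with black cap, 52 mm across, 167 mm high, standing beyond the filter, about 160 mm from it; origin at the centre of its underside
- multimeter: bystander: yellow and black multimeter lying flat, 170 x 85 x 39 mm, long along its x, near the middle of the far side; origin at the centre of its underside
- spanner: bystander: steel spanner 180 mm long along its x, lying at the near left; origin under its middle
- screwdriver: bystander: screwdriver 200 mm long along its x, lying at the near right; origin under its middle
- bolt_tray: bystander: grey open tray 130 x 100 x 30 mm on the left; origin at the centre of its underside
There are look-alikes about, which are no part of the job. What is shaped like the part that bears filter_center but purple is not meant.

How it is judged:
By the outcome, as a careful person would: the job done as asked, in the order asked, and still so for the second after the job is handed in, with the robot touching nothing.
It also fails if it takes over 70 s, if anything falls off the work surface, if the arm or the gripper's body presses on something with over 40 N, if the wrist force passes 120 N, or if a joint passes its speed limit or range.

## Working session

There is one attempt and no reset: what is moved stays moved. The work goes in short steps, Python scripts to look and compute and a tool call to move; the robot and the scene stay as the last step left them, time stands still between calls to the robot, and variables do not carry over. Pictures are saved under pics/ and viewed, at most 10 in all, crops included, and the job is handed in when it is done.

Besides the shell and the picture viewer there is one more tool, called after ">>>" as name([rows], argument=value, ...), one row to a line, values as JSON. arm_command: Moves the arm, as the interface text tells. Shift numbers are shares of 0.25 m and turn numbers shares of 180 degrees, none past 1 either way. Its arguments: {"type":"object","properties":{"rows":{"type":"array","items":{"type":"array"}},"grip":{"type":"number"}},"required":["rows"]}

```bash
ls; mkdir -p pics; cat > h.py <<'E'
import numpy as np, cv2
from bench import arm
def und(c,px):
    u=(np.atleast_2d(px).astype(float)-[c['cx'],c['cy']])/[c['fx'],c['fy']]
    s=u.copy()
    for _ in range(20): s=u/(1+c['k1']*(s**2).sum(1,keepdims=True))
    return s
def to_world(c,px,d):
    s=und(c,px); d=np.asarray(d,float).reshape(-1,1)
    p=np.hstack([s*d,d]); T=np.array(c['extrinsics']); return p@T[:3,:3].T+T[:3,3]
def cloud(c,depth):
    h,w=depth.shape; g=np.stack(np.meshgrid(np.arange(w),np.arange(h)),-1).reshape(-1,2)
    P=to_world(c,g,depth.reshape(-1)).reshape(h,w,3); P[depth==0]=np.nan; return P
def fitc(xy):
    A=np.c_[2*xy,np.ones(len(xy))]; s=np.linalg.lstsq(A,(xy**2).sum(1),rcond=None)[0]
    return s[:2],np.sqrt(s[2]+s[:2]@s[:2])
E
python3 - <<'E'
from h import *
s=arm.read_state(); print({k:np.round(v,3).tolist() for k,v in s.items()})
for n in ['top','side']:
    c=arm.camera_info(n); im,d=arm.get_image(n); cv2.imwrite(f'pics/{n}0.png',im); np.savez(f'{n}0.npz',im=im,d=d)
    print(n,np.round(np.array(c['extrinsics']),3).tolist(),c['fx'],c['k1'])
    P=cloud(c,d)
    for q in ['pan_disc','filter_center','grease_tin','spray_can','multimeter','bolt_tray','spanner','screwdriver']:
        for r in arm.spot_in(n,q)[:3]:
            x,y=np.round(r['position']).astype(int); print(q,round(r['score'],2),(x,y),np.round(P[min(y,399),min(x,639)]))
E
```

```text
pics
{'clock': 0.0, 'joints': [-1.081, 0.386, 0.007, -0.0, -1.194, -0.259], 'joint_vel': [0.0, 0.0, -0.001, 0.0, -0.0, 0.002], 'joint_efforts': [-0.001, -39.229, 18.84, 4.186, -0.005, 0.0], 'position': [142.864, -607.845, 230.225], 'ee_rot': [-0.115, 0.993, 0.001, -0.0], 'contact_force': [0.626, -0.708, -0.776], 'wrist_torque': [0.022, 0.019, -0.004], 'grasp_force': 0.0, 'gripper_width': 85.619}
top [[-0.028, -0.993, 0.113, 381.876], [-1.0, 0.028, 0.002, 64.619], [-0.005, -0.113, -0.994, 1275.403], [0.0, 0.0, 0.0, 1.0]] 446.2652530846988 -0.05369095925781238
pan_disc 0.7 (np.int64(330), np.int64(230)) [445.  16.  13.]
filter_center 0.92 (np.int64(417), np.int64(180)) [ 569. -221.   88.]
filter_center 0.62 (np.int64(429), np.int64(220)) [ 460. -247.   88.]
filter_center 0.52 (np.int64(210), np.int64(296)) [269. 358.   7.]
grease_tin 0.93 (np.int64(446), np.int64(150)) [ 658. -316.   50.]
grease_tin 0.55 (np.int64(412), np.int64(124)) [ 712. -205.  132.]
spray_can 0.59 (np.int64(413), np.int64(122)) [ 716. -207.  137.]
multimeter 0.56 (np.int64(335), np.int64(137)) [704.  -6.  48.]
bol
[... 442 characters left out ...]
int64(340), np.int64(206)) [435.  25.  12.]
filter_center 0.78 (np.int64(356), np.int64(150)) [ 447. -237.   63.]
filter_center 0.64 (np.int64(324), np.int64(155)) [ 554. -215.   38.]
grease_tin 0.93 (np.int64(305), np.int64(140)) [ 648. -289.   45.]
grease_tin 0.72 (np.int64(278), np.int64(135)) [ 716. -200.   99.]
grease_tin 0.54 (np.int64(234), np.int64(241)) [676. 255.   3.]
spray_can 0.96 (np.int64(278), np.int64(137)) [ 719. -206.   88.]
bolt_tray 0.96 (np.int64(247), np.int64(314)) [536. 479.   4.]
spanner 0.65 (np.int64(231), np.int64(241)) [680. 263.   9.]
spanner 0.59 (np.int64(372), np.int64(300)) [271. 358.   6.]
screwdriver 0.58 (np.int64(398), np.int64(148)) [ 319. -382.   16.]
```

View pics/top0.png

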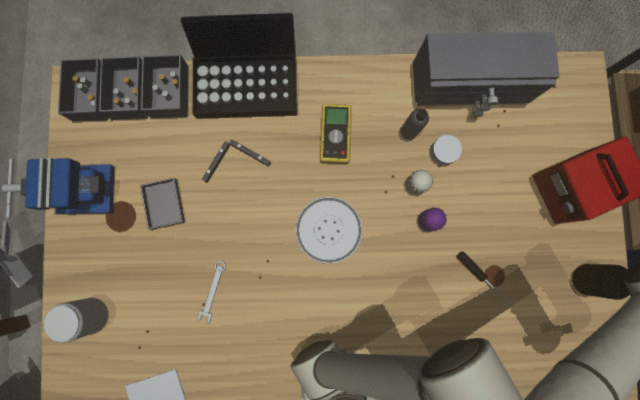

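```bash
python3 - <<'E'
import cv2,numpy as np
im=cv2.imread('pics/side0.png'); a=cv2.resize(im[110:210,260:420],None,fx=4.5,fy=4.5,interpolation=cv2.INTER_CUBIC)
cv2.imwrite('pics/cropf.png',a)
im=cv2.imread('pics/top0.png'); a=cv2.resize(im[120:280,200:400],None,fx=3.5,fy=3.5,interpolation=cv2.INTER_CUBIC); cv2.imwrite('pics/cropc.png',a)
E
```

```text
(no output)
```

View pics/cropf.png

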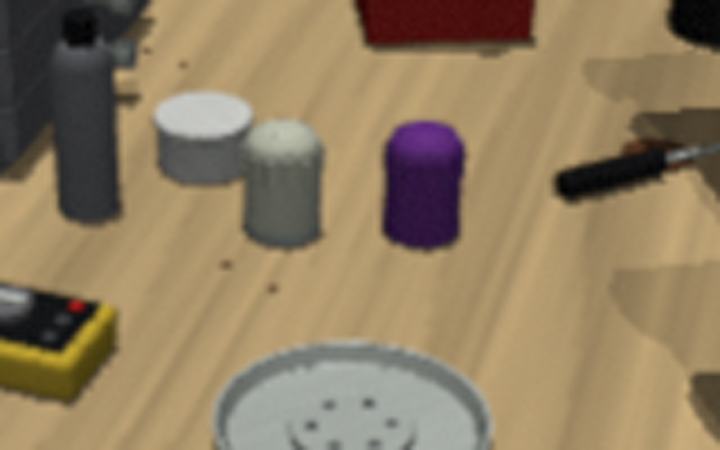

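View pics/cropc.png

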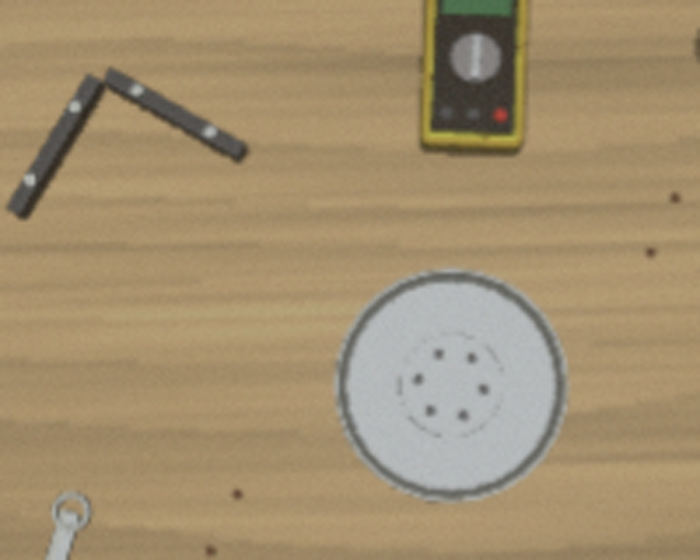

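White canister candidates are top (419,182) / side (324,155) and the purple one at top (433,219) / side (356,150). The white fluted one fits the description, and the crop confirms it. The pan is at top (329,230), and the L-stop's corner is at about (229,141), on the left.

```bash
cat >> h.py <<'E'
def at_z(c,px,z):
    s=und(c,px); T=np.array(c['extrinsics']); d=np.c_[s,np.ones(len(s))]@T[:3,:3].T
    return T[:3,3]+d*((z-T[2,3])/d[:,2])[:,None]
def pan_rim(c,im,roi,z=18):
    """outer rim ellipse: non-wood (low saturation) blob in roi"""
    x0,y0,x1,y1=roi; hsv=cv2.cvtColor(im[y0:y1,x0:x1],cv2.COLOR_BGR2HSV)
    m=((hsv[...,1]<60)&(hsv[...,2]>60)).astype(np.uint8)
    cs=max(cv2.findContours(m,cv2.RETR_EXTERNAL,cv2.CHAIN_APPROX_NONE)[0],key=cv2.contourArea)
    p=cv2.convexHull(cs)[:,0]+[x0,y0]
    return fitc(at_z(c,p,z)[:,:2])
E
python3 - <<'E'
from h import *
def seg(a): return a
for n in ['top','side']:
    c=arm.camera_info(n); f=np.load(n+'0.npz'); im,d=f['im'],f['d']; P=cloud(c,d); X,Y,Z=np.moveaxis(P,-1,0)
    print(n,'pan img',pan_rim(c,im,(285,190,375,270) if n=='top' else (290,170,390,245)))
    # filter
    m=(np.hypot(X-565,Y+220)<55)&(Z>20)&(Z<100); print('filt n',m.sum(),'zmax',np.nanpercentile(Z[m],98))
    t=m&(Z>82); print('top mean',P[t].mean(0))
    w=m&(Z<72)&(Z>25)
    if w.sum()>10: print('wall',fitc(P[w][:,:2]),w.sum())
    # wood level
    print('wood z',np.nanmedian(Z[(abs(X-500)<30)&(abs(Y-150)<20)]))
    g=cv2.cvtColor(im,cv2.COLOR_BGR2GRAY)
    m=(X>560)&(X<760)&(Y>140)&(Y<360)&(g<75)&(Z>-20)
    if n=='top': m2=m&(Z>14)
    else: m2=m&(Z>18)
    print('bars n',m.sum(),m2.sum(),np.nanpercentile(Z[m],[10,50,90]))
    ys,xs=np.nonzero(m); print(xs.min(),xs.max(),ys.min(),ys.max())
    q=at_z(c,np.c_[xs,ys],26)[:,:2]
    # two-line clustering
    L=None; best=1e9
    for th in np.radians(np.arange(0,90,.5)):
        u=np.array([np.cos(th),np.sin(th)]); v=np.array([-u[1],u[0]])
        a,b=q@u,q@v
        # bars: one along -u with b const, one along -v with a const
        for su in (1,):
            r=None
        A=np.sort(a)[-len(a)//3:]
        ca=np.median(A); B=np.sort(b)
        for sgn in (-1,1):
            cb=np.median(np.sort(sgn*b)[-len(b)//2:])
            e=np.minimum(abs(a-ca),abs(sgn*b-cb)).mean()
            if e<best: best=e; L=(np.degrees(th),sgn,ca,cb)
    th,sgn,ca,cb=L; u=np.array([np.cos(np.radians(th)),np.sin(np.radians(th))]); v=sgn*np.array([-u[1],u[0]])
    a,b=q@u,q@v
    # refine: PCA per bar
    out=[]
    for mm in [(abs(a-ca)<9)&(b<cb-18),(abs(b-cb)<9)&(a<ca-18)]:
        s=q[mm]; vx,vy,x0,y0=cv2.fitLine(s.astype(np.float32),cv2.DIST_L2,0,.01,.01).ravel(); l=(s-[x0,y0])@[vx,vy]
        nn=(s-[x0,y0])@[-vy,vx]
        out.append(((x0,y0),(vx,vy))); print('bar c',x0,y0,'ang',np.degrees(np.arctan2(vy,vx)),'len',np.ptp(l),'wid',nn.std()*12**.5)
    (p1,d1),(p2,d2)=[(np.array(a),np.array(b)) for a,b in out]
    t=np.linalg.solve(np.c_[d1,-d2],p2-p1); X0=p1+t[0]*d1
    if (p1-X0)@d1<0:d1=-d1
    if (p2-X0)@d2<0:d2=-d2
    bis=-(d1+d2); bis/=np.linalg.norm(bis); inner=X0-bis*7*2**.5
    print(n,'centrelines meet',X0,'inner',inner,'bis deg',np.degrees(np.arctan2(bis[1],bis[0])),'nest',inner-bis*134.35,'err',best)
E
```

```text
top pan img (array([446.4109605 ,  20.19207359]), np.float64(94.66771602255695))
filt n 513 zmax 92.49004571368378
top mean [ 568.50203676 -233.94149842   87.32044946]
wall (array([ 569.70507359, -234.59953759]), np.float64(30.93336055216074)) 91
wood z -0.5579226473510062
bars n 151 110 [ 7.92252147 19.150423   25.84714482]
208 269 143 178
bar c 643.08545 332.93637 ang -31.558922 len 96.20979033779031 wid 7.138331715007486
bar c 661.24115 231.52853 ang 59.409985 len 114.0690385277594 wid 5.59061878356155
top centrelines meet [700.3844  297.74243] inner [690.7759  295.36002] bis deg 13.925532 nest [560.3745  263.02725] err 1.895637151590476
side pan img (array([442.54478018,  22.31360883]), np.float64(98.50080751292779))
filt n 394 zmax 90.89213645296513
top mean [ 562.15494193 -229.02783995   87.4571338 ]
wall (array([ 565.3997422, -235.860129 ]), np.float64(28.85293016908424)) 209
wood z 0.14208328369659284
bars n 555 316 [ 6.83329386 20.57679246 28.68398603]
215 257 222 270
bar c 652.2712 345.8382 ang -33.695133 len 95.48057245742962 wid 16.47518822052218
bar c 665.9006 247.67358 ang 58.41114 len 123.57468633218062 wid 17.820499942925437
side centrelines meet [704.7481  310.84686] inner [695.078   308.72818] bis deg 12.358003 nest [563.84094 279.97467] err 7.37867025274711
```

The bars need a closer look from the wrist camera on the way. I'll head to the pan now with the fingers shut.

```bash
cat > go.py <<'E'
import sys; from h import *
from scipy.spatial.transform import Rotation as R
def plan(x,y,z,yaw):
    s=arm.read_state(); p=np.array(s['position']); r=R.from_quat(s['ee_rot'])
    a=np.radians(yaw); t=R.from_matrix(np.c_[[np.cos(a),np.sin(a),0],[np.sin(a),-np.cos(a),0],[0,0,-1]])
    print('pos',p.round(1),'F',np.round(s['contact_force'],1),'w',round(s['gripper_width'],1),'t',round(s['clock'],2),'| shift',(r.inv().apply(np.array([x,y,z])-p)/250).round(3),'turn',((r.inv()*t).as_rotvec()/np.pi).round(3))
    X=r.as_matrix(); print('tool x',X[:,0].round(3),'y',X[:,1].round(3))
if __name__=='__main__': plan(*map(float,sys.argv[1:]))
E
python3 go.py 465 79 230 193; python3 go.py 465 79 230 252
```

```text
pos [ 143.  -608.4  231.3] F [-1.  -0.7  0.1] w 85.5 t 0.9 | shift [-1.883  2.382  0.005] turn [-0.     0.     0.001]
tool x [-0.973 -0.229 -0.   ] y [-0.229  0.973 -0.   ]
pos [ 143.  -608.4  231.3] F [-1.  -0.7  0.1] w 85.5 t 0.9 | shift [-1.883  2.382  0.005] turn [-0.    -0.    -0.327]
tool x [-0.973 -0.229 -0.   ] y [-0.229  0.973 -0.   ]
```

>>> arm_command([
  [[-0.6, 0.75, 0], [0, 0, 0]],
  [[-0.6, 0.75, 0], [0, 0, 0]],
  [[-0.6, 0.75, 0], [0, 0, 0]],
  [[-0.6, 0.75, 0], [0, 0, 0]],
  [[-0.6, 0.75, 0], [0, 0, 0]],
], grip=0)

```text
clock: 1.4
position: [246.6, -389.5, 231.5]
ee_rot: [-0.115, 0.993, -0.0, 0.0]
contact_force: [0.6, 0.8, 0.2]
gripper_width: 12.1
grasp_force: 0.0
```

>>> arm_command([
  [[-0.6, 0.75, 0], [0, 0, 0]],
  [[-0.6, 0.75, 0], [0, 0, 0]],
  [[-0.6, 0.75, 0], [0, 0, 0]],
  [[-0.6, 0.75, 0], [0, 0, 0]],
  [[-0.6, 0.75, 0], [0, 0, 0]],
])

```text
clock: 1.9
position: [349.9, -172.6, 231.9]
ee_rot: [-0.116, 0.993, -0.0, 0.001]
contact_force: [0.3, -0.0, -0.2]
gripper_width: -0.1
grasp_force: 0.0
```

>>> arm_command([
  [[-0.6, 0.75, 0], [0, 0, 0]],
  [[-0.6, 0.75, 0], [0, 0, 0]],
  [[-0.6, 0.75, 0], [0, 0, 0]],
  [[-0.6, 0.75, 0], [0, 0, 0]],
  [[-0.6, 0.75, 0], [0, 0, 0]],
])

```text
clock: 2.4
position: [453.2, 44.7, 231.8]
ee_rot: [-0.116, 0.993, 0.0, 0.001]
contact_force: [0.7, -1.3, 0.2]
gripper_width: -0.3
grasp_force: 0.0
```

```bash
python3 go.py 465 79 230 252
python3 - <<'E'
from h import *
c=arm.camera_info('wrist'); im,d=arm.get_image('wrist'); cv2.imwrite('pics/w1.png',im); np.savez('w1.npz',im=im,d=d)
import json; print(np.round(np.array(c['extrinsics']),2).tolist(),c['fx'])
c['extrinsics']=np.array(c['extrinsics']).tolist(); json.dump(c,open('w1.json','w'))
E
```

```text
pos [453.2  44.7 231.8] F [ 0.7 -1.3  0.2] w -0.3 t 2.4 | shift [-0.078  0.123  0.007] turn [-0.     0.    -0.326]
tool x [-0.973 -0.231 -0.001] y [-0.231  0.973  0.   ]
[[-0.23, 0.94, 0.26, 389.4], [0.97, 0.22, 0.06, 30.2], [0.0, 0.26, -0.96, 373.72], [0.0, 0.0, 0.0, 1.0]] 293.9457094151894
```

View pics/w1.png

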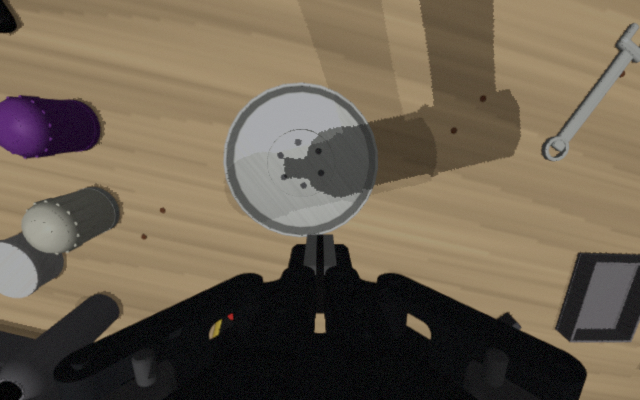

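>>> arm_command([
  [[-0.08, 0.12, 0.2], [0, 0, -0.045]],
  [[-0.08, 0.12, 0.4], [0, 0, -0.09]],
  [[-0.08, 0.12, 0.6], [0, 0, -0.14]],
  [[-0.08, 0.12, 0.6], [0, 0, -0.19]],
  [[-0.08, 0.12, 0.6], [0, 0, -0.235]],
])

```text
clock: 2.95
position: [463.4, 75.2, 78.7]
ee_rot: [-0.466, 0.885, 0.0, -0.003]
contact_force: [-0.1, -0.2, 0.7]
gripper_width: 0.1
grasp_force: 0.0
```

>>> arm_command([
  [[0, 0, 0], [0, 0, -0.045]],
  [[0, 0, 0], [0, 0, -0.09]],
  [[0, 0, 0], [0, 0, -0.09]],
])

```text
clock: 3.25
position: [465.2, 75.9, 81.4]
ee_rot: [-0.584, 0.812, -0.0, 0.0]
contact_force: [-0.5, 0.1, 1.0]
gripper_width: 0.2
grasp_force: 0.0
```

```bash
python3 go.py 465 79 8 252
```

```text
pos [465.2  75.9  81.4] F [-0.5  0.1  1. ] w 0.2 t 3.25 | shift [-0.012  0.005  0.294] turn [-0.     0.    -0.003]
tool x [-0.319 -0.948 -0.   ] y [-0.948  0.319 -0.   ]
```

The wrist view shows the pan at (301,160), spanning columns 225–377 and rows 83–236. The shut fingers are at (320,240), and the corner stop is hidden by the gripper. I'll cross-check the pan and refine the bars in the top image.

```bash
python3 - <<'E'
from h import *
import json
c=json.load(open('w1.json')); print(fitc(at_z(c,[[225,160],[377,160],[301,83],[301,236]],18)[:,:2]))
c=arm.camera_info('top'); im=np.load('top0.npz')['im']
roi=im[125:190,195:280].astype(int); s=cv2.cvtColor(im,cv2.COLOR_BGR2GRAY)
# bar mask: dark relative to wood
m=np.zeros_like(s); m[125:190,195:280]=(s[125:190,195:280]<100)
n,l,st,ce=cv2.connectedComponentsWithStats(m)
res=[]
for i in range(1,n):
    if st[i,4]<60: continue
    ys,xs=np.nonzero(l==i); q=at_z(c,np.c_[xs,ys],20)[:,:2].astype(np.float32)
    print(st[i],cv2.minAreaRect(q)); 
    res.append(q)
E
```

```text
(array([445.31082515,  20.19805181]), np.float64(92.77172029850368))
[202 140  69  43 513] ((661.0454711914062, 289.1075744628906), (100.1147232055664, 200.4285430908203), 14.106925964355469)
```

>>> arm_command([
  [[0, 0, 0.15], [0, 0, 0]],
  [[0, 0, 0.24], [0, 0, 0]],
  [[0, 0, 0.29], [0, 0, 0]],
  [[0, 0, 0.29], [0, 0, 0]],
])

```text
clock: 3.65
position: [463.9, 75.3, 7.4]
ee_rot: [-0.582, 0.813, 0.0, -0.002]
contact_force: [0.8, 0.1, 0.8]
gripper_width: 0.0
grasp_force: 0.0
```

```bash
python3 go.py 539 325 8 252
```

```text
pos [463.9  75.3   7.4] F [0.8 0.1 0.8] w 0.0 t 3.65 | shift [-1.042  0.037 -0.005] turn [ 0.001 -0.001 -0.004]
tool x [-0.322 -0.947  0.003] y [-0.947  0.322  0.003]
```

>>> arm_command([
  [[-0.03, 0, 0], [0, 0, 0]],
  [[-0.06, 0, 0], [0, 0, 0]],
  [[-0.1, 0.005, 0], [0, 0, 0]],
  [[-0.15, 0.006, 0], [0, 0, 0]],
  [[-0.2, 0.008, 0], [0, 0, 0]],
])

```text
clock: 4.15
position: [478.9, 124.4, 9.4]
ee_rot: [-0.584, 0.812, -0.0, -0.0]
contact_force: [-0.9, -5.2, 5.0]
gripper_width: -0.1
grasp_force: 3.5
```

>>> arm_command([
  [[-0.06, 0.002, 0], [0, 0, 0]],
  [[-0.12, 0.004, 0], [0, 0, 0]],
  [[-0.18, 0.006, 0], [0, 0, 0]],
  [[-0.24, 0.008, 0], [0, 0, 0]],
  [[-0.3, 0.01, 0], [0, 0, 0]],
])

```text
clock: 4.65
position: [500.4, 196.4, 9.4]
ee_rot: [-0.584, 0.812, -0.0, -0.001]
contact_force: [-1.6, -6.3, 5.6]
gripper_width: -0.2
grasp_force: 4.0
```

```bash
python3 go.py 539 325 8 252
python3 - <<'E'
from h import *
for n in ['side']:
    c=arm.camera_info(n); im,d=arm.get_image(n); cv2.imwrite(f'pics/{n}1.png',im)
    p=np.array(arm.spot_in(n,'pan_disc')[0]['position']); print(p,at_z(c,p,12))
E
```

```text
pos [500.4 196.4   9.4] F [-1.6 -6.3  5.6] w -0.2 t 4.65 | shift [-0.537  0.017  0.005] turn [ 0.    -0.001 -0.003]
tool x [-0.318 -0.948  0.002] y [-0.948  0.318  0.001]
[329.1 228.5] [[437.42945326 137.05715589  12.        ]]
```

>>> arm_command([
  [[-0.06, 0.002, 0], [0, 0, 0]],
  [[-0.12, 0.004, 0], [0, 0, 0]],
  [[-0.18, 0.006, 0], [0, 0, 0]],
  [[-0.24, 0.008, 0], [0, 0, 0]],
  [[-0.3, 0.01, 0], [0, 0, 0]],
])

```text
clock: 5.25
position: [522.3, 268.6, 8.8]
ee_rot: [-0.584, 0.812, -0.0, -0.0]
contact_force: [-0.7, -4.0, 3.3]
gripper_width: -0.1
grasp_force: 2.8
```

>>> arm_command([
  [[-0.06, 0.002, 0], [0, 0, 0]],
  [[-0.12, 0.004, 0], [0, 0, 0]],
  [[-0.18, 0.006, 0], [0, 0, 0]],
  [[-0.22, 0.007, 0], [0, 0, 0]],
  [[-0.23, 0.008, 0], [0, 0, 0]],
])

```text
clock: 5.75
position: [539.3, 324.4, 8.8]
ee_rot: [-0.584, 0.812, 0.0, 0.001]
contact_force: [-0.2, -4.5, 4.3]
gripper_width: 0.1
grasp_force: 2.9
```

>>> arm_command([
  [[0.06, 0, 0], [0, 0, 0]],
  [[0.06, 0, -0.1], [0, 0, 0]],
  [[0.06, 0, -0.3], [0, 0, 0.04]],
  [[0.06, 0, -0.4], [0, 0, 0.08]],
  [[0.06, 0, -0.4], [0, 0, 0.12]],
])

```text
clock: 6.25
position: [536.9, 311.9, 114.1]
ee_rot: [-0.419, 0.908, 0.002, 0.007]
contact_force: [0.3, -0.3, -0.6]
gripper_width: 0.0
grasp_force: 0.0
```

>>> arm_command([
  [[0.2, 0, -0.2], [0, 0, 0.045]],
  [[0.4, 0, -0.4], [0, 0, 0.09]],
  [[0.6, 0, -0.6], [0, 0, 0.135]],
  [[0.6, 0, -0.6], [0, 0, 0.18]],
  [[0.6, 0, -0.6], [0, 0, 0.2]],
])

```text
clock: 6.75
position: [437.2, 194.0, 263.6]
ee_rot: [-0.118, 0.993, 0.003, 0.005]
contact_force: [0.6, 0.3, 0.0]
gripper_width: -0.0
grasp_force: 0.0
```

```bash
python3 go.py 575 270 110 194
python3 - <<'E'
from h import *
for n in ['top','wrist']:
    c=arm.camera_info(n); im,d=arm.get_image(n); cv2.imwrite(f'pics/{n}2.png',im)
    np.savez(n+'2.npz',im=im,d=d,E=np.array(c['extrinsics']))
    for r in arm.spot_in(n,'pan_disc')[:2]: print(n,r,at_z(c,r['position'],12))
E
```

```text
pos [437.2 194.  263.6] F [0.6 0.3 0. ] w -0.0 t 6.75 | shift [-0.601  0.163  0.621] turn [ 0.002  0.003 -0.002]
tool x [-0.972 -0.235 -0.01 ] y [-0.235  0.972  0.006]
top {'position': [257.4, 191.7], 'score': 0.59} [[559.90203584 219.68145575  12.        ]]
wrist {'position': [356.0, 217.0], 'score': 0.95} [[490.36840503 262.14975687  12.        ]]
```

View pics/wrist2.png

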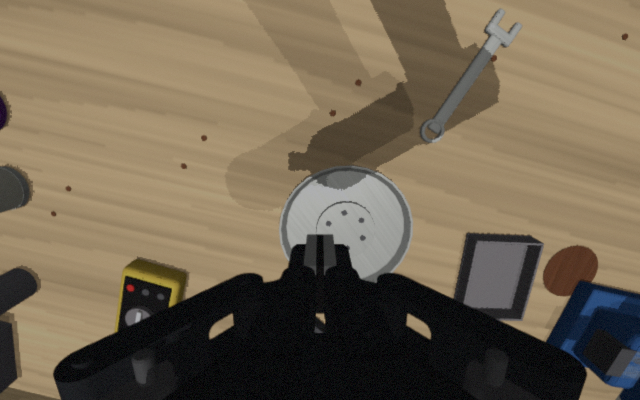

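View pics/top2.png

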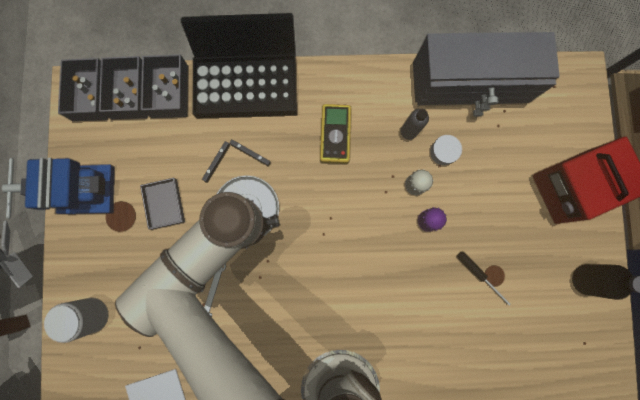

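In the wrist view the pan's rim spans columns 280–411, with its top at row 165. In the top view the pan is at about (246,208), just outside the stop at (229,141), and the stop hasn't moved.

```bash
python3 - <<'E'
from h import *
from scipy.optimize import least_squares
c=arm.camera_info('wrist'); q=at_z(c,[[280,226],[411,228],[346,165],[298,182],[393,180]],18)[:,:2]
print(least_squares(lambda p:np.hypot(*(q-p).T)-95,[516,253]))if 0 else print(fitc(q),least_squares(lambda p:np.hypot(*(q-p).T)-95,[516,253]).x)
E
python3 go.py 577 268 110 194
```

```text
(array([506.40099238, 249.9815816 ]), np.float64(91.32666212374819)) [510.92487491 251.0709363 ]
pos [437.2 194.8 258.5] F [-0.3 -0.5 -0.9] w -0.1 t 6.95 | shift [-0.612  0.149  0.595] turn [ 0.001  0.    -0.001]
tool x [-0.971 -0.24  -0.001] y [-0.24   0.971  0.002]
```

>>> arm_command([
  [[-0.2, 0.05, 0], [0, 0, 0]],
  [[-0.4, 0.1, 0.1], [0, 0, 0]],
  [[-0.6, 0.15, 0.25], [0, 0, 0]],
  [[-0.6, 0.15, 0.45], [0, 0, 0]],
  [[-0.6, 0.15, 0.6], [0, 0, 0]],
])

```text
clock: 7.45
position: [575.5, 267.8, 106.7]
ee_rot: [-0.121, 0.993, 0.0, -0.0]
contact_force: [-0.3, -0.3, -1.1]
gripper_width: -0.2
grasp_force: 0.0
```

>>> arm_command([
  [[0, 0, 0.1], [0, 0, 0]],
  [[0, 0, 0.1], [0, 0, 0]],
  [[0, 0, 0.1], [0, 0, 0]],
])

```text
clock: 7.75
position: [574.0, 266.6, 84.9]
ee_rot: [-0.121, 0.993, -0.001, -0.001]
contact_force: [-1.4, -0.2, 1.0]
gripper_width: 0.2
grasp_force: 0.0
```

```bash
python3 go.py 574 267 8 194
```

```text
pos [574.  266.6  84.9] F [-1.4 -0.2  1. ] w 0.2 t 7.75 | shift [-0.001  0.002  0.308] turn [-0.    -0.    -0.001]
tool x [-0.971 -0.24   0.001] y [-0.24   0.971 -0.001]
```

>>> arm_command([
  [[0, 0, 0.15], [0, 0, 0]],
  [[0, 0, 0.25], [0, 0, 0]],
  [[0, 0, 0.3], [0, 0, 0]],
  [[0, 0, 0.305], [0, 0, 0]],
])

```text
clock: 8.15
position: [573.8, 266.4, 10.0]
ee_rot: [-0.12, 0.993, -0.0, 0.0]
contact_force: [0.6, 0.3, 0.6]
gripper_width: 0.2
grasp_force: 0.0
```

>>> arm_command([
  [[-0.03, 0, 0], [0, 0, 0]],
  [[-0.06, 0, 0], [0, 0, 0]],
  [[-0.09, 0, 0], [0, 0, 0]],
  [[-0.12, 0, 0], [0, 0, 0]],
  [[-0.15, 0, 0], [0, 0, 0]],
])

```text
clock: 8.65
position: [609.8, 274.8, 11.8]
ee_rot: [-0.12, 0.993, -0.0, -0.001]
contact_force: [-6.4, -1.6, 6.6]
gripper_width: -0.0
grasp_force: 4.1
```

>>> arm_command([
  [[-0.02, 0, 0.005], [0, 0, 0]],
  [[-0.04, 0, 0.005], [0, 0, 0]],
  [[-0.055, 0, 0.005], [0, 0, 0]],
  [[-0.07, 0, 0.005], [0, 0, 0]],
])

```text
clock: 9.05
position: [626.4, 278.8, 11.7]
ee_rot: [-0.12, 0.993, -0.001, -0.001]
contact_force: [-8.0, -1.8, 11.3]
gripper_width: -0.1
grasp_force: 6.2
```

>>> arm_command([
  [[-0.01, 0, 0], [0, 0, 0]],
  [[-0.02, 0, 0], [0, 0, 0]],
  [[-0.02, 0, 0], [0, 0, 0]],
])

```text
clock: 9.35
position: [631.8, 280.2, 11.7]
ee_rot: [-0.12, 0.993, -0.0, -0.0]
contact_force: [-6.8, -3.2, 10.5]
gripper_width: -0.4
grasp_force: 5.4
```

>>> arm_command([
  [[-0.008, 0, 0], [0, 0, 0]],
  [[-0.016, 0, 0], [0, 0, 0]],
  [[-0.016, 0, 0], [0, 0, 0]],
])

```text
clock: 9.65
position: [635.6, 281.1, 11.7]
ee_rot: [-0.12, 0.993, -0.0, -0.0]
contact_force: [-7.0, -1.5, 10.1]
gripper_width: 0.1
grasp_force: 5.5
```

>>> arm_command([
  [[-0.008, 0, 0], [0, 0, 0]],
  [[-0.016, 0, 0], [0, 0, 0]],
  [[-0.016, 0, 0], [0, 0, 0]],
])

```text
clock: 9.95
position: [639.5, 282.1, 11.7]
ee_rot: [-0.12, 0.993, -0.0, -0.0]
contact_force: [-7.8, -1.6, 9.9]
gripper_width: 0.2
grasp_force: 5.4
```

>>> arm_command([
  [[-0.008, 0, 0], [0, 0, 0]],
  [[-0.016, 0, 0], [0, 0, 0]],
  [[-0.016, 0, 0], [0, 0, 0]],
])

```text
clock: 10.25
position: [643.4, 283.0, 11.7]
ee_rot: [-0.12, 0.993, -0.0, -0.0]
contact_force: [-6.1, -1.9, 11.2]
gripper_width: 0.3
grasp_force: 5.3
```

>>> arm_command([
  [[-0.008, 0, 0], [0, 0, 0]],
  [[-0.016, 0, 0], [0, 0, 0]],
  [[-0.016, 0, 0], [0, 0, 0]],
])

```text
clock: 10.55
position: [645.9, 283.7, 11.7]
ee_rot: [-0.12, 0.993, -0.001, -0.002]
contact_force: [-11.2, -2.5, 13.0]
gripper_width: 0.2
grasp_force: 7.3
```

>>> arm_command([
  [[-0.008, 0, 0], [0, 0, 0]],
  [[-0.012, 0, 0], [0, 0, 0]],
  [[-0.012, 0, 0], [0, 0, 0]],
])

```text
clock: 10.85
position: [646.2, 283.7, 11.7]
ee_rot: [-0.12, 0.993, -0.002, -0.005]
contact_force: [-16.1, -1.3, 16.8]
gripper_width: 0.3
grasp_force: 10.8
```

>>> arm_command([
  [[-0.008, 0, 0], [0, 0, 0]],
  [[-0.012, 0, 0], [0, 0, 0]],
  [[-0.012, 0, 0], [0, 0, 0]],
])

```text
clock: 11.15
position: [646.5, 283.7, 11.7]
ee_rot: [-0.12, 0.993, -0.003, -0.008]
contact_force: [-22.8, -2.9, 21.2]
gripper_width: 0.1
grasp_force: 14.4
```

The force rose to 23 N with no further motion, so the pan is home. I'll release and look from clear of it.

>>> arm_command([
  [[0.03, 0, 0], [0, 0, 0]],
  [[0.08, 0, 0], [0, 0, 0]],
  [[0.08, 0, -0.1], [0, 0, 0]],
  [[0.08, 0, -0.3], [0, 0, 0]],
  [[0.08, 0, -0.5], [0, 0, 0]],
])

```text
clock: 11.65
position: [634.4, 280.9, 135.5]
ee_rot: [-0.12, 0.993, -0.0, 0.0]
contact_force: [1.8, 0.4, 0.2]
gripper_width: 0.2
grasp_force: 0.0
```

>>> arm_command([
  [[0.05, -0.15, -0.15], [0, 0, 0]],
  [[0.1, -0.3, -0.3], [0, 0, 0]],
  [[0.1, -0.5, -0.3], [0, 0, 0]],
  [[0.1, -0.7, -0.3], [0, 0, 0]],
  [[0.1, -0.85, -0.3], [0, 0, 0]],
], grip=1)

```text
clock: 12.15
position: [661.5, 66.6, 211.3]
ee_rot: [-0.12, 0.993, 0.0, 0.002]
contact_force: [0.6, 0.6, 0.1]
gripper_width: 72.2
grasp_force: 0.0
```

>>> arm_command([
  [[0, -0.2, 0], [0, 0, 0]],
  [[0, -0.4, 0], [0, 0, 0]],
  [[0, -0.6, 0], [0, 0, 0]],
  [[0, -0.75, 0], [0, 0, 0]],
  [[0, -0.75, 0], [0, 0, 0]],
])

```text
clock: 12.65
position: [706.1, -119.0, 209.2]
ee_rot: [-0.117, 0.993, -0.001, 0.001]
contact_force: [0.4, -1.0, -0.6]
gripper_width: 85.3
grasp_force: 0.0
```

```bash
python3 - <<'E'
from h import *
for n in ['top','side','wrist']:
    c=arm.camera_info(n); im,d=arm.get_image(n); cv2.imwrite(f'pics/{n}3.png',im); np.savez(n+'3.npz',im=im,d=d,E=np.array(c['extrinsics']))
    for r in arm.spot_in(n,'pan_disc')[:1]: print(n,r,at_z(c,r['position'],12))
    for r in arm.spot_in(n,'filter_center')[:2]: print(n,r,at_z(c,r['position'],85 if n!='side' else 45))
t=cv2.imread('pics/top3.png')[120:240,180:300]; s=cv2.imread('pics/side3.png')[190:310,180:330]
f=lambda a:cv2.resize(a,(400,400 if a is t else 320),interpolation=cv2.INTER_CUBIC)
o=np.zeros((400,800,3),np.uint8); o[:,:400]=f(t); o[:320,400:]=f(s); cv2.imwrite('pics/chk.png',o)
E
python3 go.py 567 -234 150 193
```

```text
top {'position': [472.6, 266.5], 'score': 0.75} [[ 329.86593623 -383.4703159    12.        ]]
top {'position': [417.1, 181.1], 'score': 0.89} [[ 566.30339672 -221.34709608   85.        ]]
top {'position': [431.8, 218.4], 'score': 0.82} [[ 464.15528484 -255.41708051   85.        ]]
side {'position': [269.0, 250.8], 'score': 0.88} [[564.51103764 272.93159072  12.        ]]
side {'position': [324.7, 151.0], 'score': 0.81} [[ 556.56703832 -231.05688615   45.        ]]
side {'position': [352.3, 151.8], 'score': 0.6} [[ 463.02085391 -253.56251412   45.        ]]
wrist {'position': [612.6, 154.8], 'score': 0.92} [[592.90719002 220.54606746  12.        ]]
wrist {'position': [228.0, 23.7], 'score': 0.62} [[ 584.56351818 -218.53952604   85.        ]]
pos [ 705.  -112.2  209.1] F [ 0.5 -0.5 -0.1] w 85.2 t 13.1 | shift [ 0.653 -0.34   0.236] turn [-0.     0.     0.005]
tool x [-0.971 -0.24  -0.   ] y [-0.24   0.971 -0.   ]
```

View pics/chk.png

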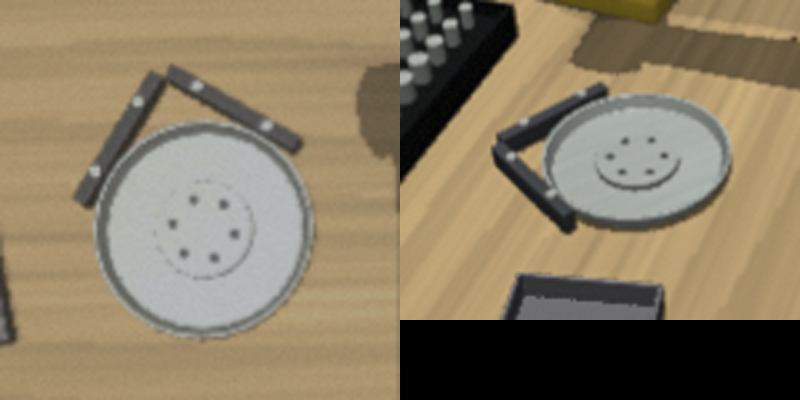

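The crop shows the pan's rim against both bars, with the disc at top (241,189) and side (270,250). So it is home. Next I'll measure the disc and filter precisely.

```bash
python3 - <<'E'
from h import *
from scipy.optimize import least_squares
for n in ['top','side','wrist']:
    c=arm.camera_info(n); f=np.load(n+'3.npz'); im,d=f['im'],f['d']; c['extrinsics']=f['E']; P=cloud(c,d); X,Y,Z=np.moveaxis(P,-1,0)
    if n=='top': print('pan',pan_rim(c,im,(205,150,280,225)))
    if n=='side': print('pan',pan_rim(c,im,(233,224,312,278)))
    m=(np.hypot(X-567,Y+232)<48)&(Z>20)&(Z<100); t=m&(Z>75)
    # cylinder R31 fit on points below dome, seen from one side
    w=P[m&(Z>20)&(Z<75)][:,:2]
    if len(w)>30:
        r=least_squares(lambda p:np.hypot(*(w-p).T)-31,[567,-232],loss='soft_l1',f_scale=2); print(n,'filter wall',r.x,len(w),np.abs(r.fun).mean())
    if t.sum()>10: print(n,'dome bbox mid',[(np.percentile(a[t],2)+np.percentile(a[t],98))/2 for a in (X,Y)],t.sum())
    # disc holes / step edges: depth-based disc top
    q=P[(np.hypot(X-565,Y-268)<110)&(Z>12)&(Z<40)]
    # image silhouette of disc bolt pattern
    g=cv2.cvtColor(im,cv2.COLOR_BGR2GRAY).astype(float); H=at_z(c,np.argwhere(np.ones_like(g))[:,::-1],12)
    k=np.hypot(H[:,0]-565,H[:,1]-268)<35; v=g.ravel(); 
    if k.sum()>50:
        bl=cv2.GaussianBlur(g,(0,0),6).ravel(); dk=k&(v<bl-12); print(n,'hole centroid',fitc(H[dk][:,:2]),dk.sum())
E
```

```text
pan (array([584.27920608, 268.9744852 ]), np.float64(104.23211283712695))
top filter wall [ 570.08570138 -234.75688882] 134 0.5568519541388987
top dome bbox mid [np.float64(569.3897962298536), np.float64(-233.39922189796425)] 379
top hole centroid (array([569.89899488, 267.30484274]), np.float64(27.16518552552158)) 56
pan (array([570.55722131, 269.38915711]), np.float64(99.20482629075508))
side filter wall [ 566.02916307 -238.29570623] 254 1.9075850356274302
side dome bbox mid [np.float64(564.0765934319159), np.float64(-228.93987770931926)] 135
side hole centroid (array([567.6402735 , 265.15905633]), np.float64(27.36771799887181)) 53
wrist filter wall [ 569.36128541 -236.70485087] 1358 0.46537011754459695
wrist dome bbox mid [np.float64(581.7485674218555), np.float64(-233.21188236990372)] 2344
wrist hole centroid (array([577.38858913, 246.53455103]), np.float64(13.842405493770631)) 72
```

>>> arm_command([
  [[0.2, -0.1, 0], [0, 0, 0]],
  [[0.4, -0.2, 0], [0, 0, 0]],
  [[0.55, -0.3, 0.1], [0, 0, 0]],
  [[0.646, -0.346, 0.2], [0, 0, 0]],
  [[0.646, -0.346, 0.3], [0, 0, 0]],
], grip=1)

```text
clock: 13.6
position: [565.1, -237.8, 133.6]
ee_rot: [-0.118, 0.993, 0.0, -0.0]
contact_force: [0.6, 0.5, 1.1]
gripper_width: 85.5
grasp_force: 0.0
```

```bash
python3 - <<'E'
from h import *
from scipy.optimize import least_squares
s=arm.read_state()
c=arm.camera_info('wrist'); im,d=arm.get_image('wrist'); P=cloud(c,d); X,Y,Z=np.moveaxis(P,-1,0)
w=P[(np.hypot(X-569,Y+235)<48)&(Z>15)&(Z<72)][:,:2]
r=least_squares(lambda p:np.hypot(*(w-p).T)-31,[567,-232],loss='soft_l1',f_scale=2); print('filter',r.x,len(w),np.abs(r.fun).mean())
E
python3 go.py 569 -235 31 193
```

```text
filter [ 569.57698533 -236.6734484 ] 671 0.36596446415273726
pos [ 564.1 -236.1  128.7] F [-1.6  0.8 -4.2] w 85.8 t 13.65 | shift [-0.023 -0.002  0.391] turn [ 0.002 -0.002  0.003]
tool x [-0.972 -0.235  0.007] y [-0.235  0.972  0.005]
```

>>> arm_command([
  [[0, 0, 0], [0, 0, 0]],
  [[0, 0, 0], [0, 0, 0]],
])

```text
clock: 13.85
position: [570.4, -235.7, 135.2]
ee_rot: [-0.121, 0.993, -0.001, 0.001]
contact_force: [0.1, 0.7, 0.0]
gripper_width: 85.3
grasp_force: 0.0
```

```bash
python3 go.py 569.5 -236 33 193
```

```text
pos [ 570.4 -235.7  135.2] F [0.1 0.7 0. ] w 85.3 t 13.85 | shift [0.005 0.    0.409] turn [-0.001  0.001  0.005]
tool x [-0.971 -0.24  -0.002] y [-0.24   0.971 -0.002]
```

>>> arm_command([
  [[0.004, 0, 0.1], [0, 0, 0]],
  [[0.004, 0, 0.2], [0, 0, 0]],
  [[0.004, 0, 0.3], [0, 0, 0]],
  [[0.004, 0, 0.39], [0, 0, 0]],
  [[0.004, 0, 0.41], [0, 0, 0]],
])

```text
clock: 14.35
position: [568.0, -235.3, 30.0]
ee_rot: [-0.121, 0.993, 0.0, -0.001]
contact_force: [-0.8, -0.2, -0.5]
gripper_width: 85.8
grasp_force: 0.0
```

>>> arm_command([
  [[0, 0, 0], [0, 0, 0]],
  [[0, 0, 0], [0, 0, 0]],
  [[0, 0, 0], [0, 0, 0]],
  [[0, 0, 0], [0, 0, 0]],
  [[0, 0, 0], [0, 0, 0]],
], grip=0)

```text
clock: 14.85
position: [569.8, -236.4, 33.5]
ee_rot: [-0.121, 0.993, -0.001, 0.002]
contact_force: [0.5, 0.7, 5.4]
gripper_width: 60.8
grasp_force: 66.6
```

>>> arm_command([
  [[0, 0, 0], [0, 0, 0]],
  [[0, 0, 0], [0, 0, 0]],
])

```text
clock: 15.05
position: [569.8, -236.4, 33.5]
ee_rot: [-0.121, 0.993, -0.001, 0.002]
contact_force: [0.5, 1.3, 5.8]
gripper_width: 60.5
grasp_force: 66.6
```

>>> arm_command([
  [[0, 0, -0.05], [0, 0, 0]],
  [[0, 0, -0.15], [0, 0, 0]],
  [[0, 0, -0.3], [0, 0, 0]],
  [[0, 0, -0.45], [0, 0, 0]],
  [[0, 0, -0.55], [0, 0, 0]],
])

```text
clock: 15.55
position: [567.2, -236.2, 170.9]
ee_rot: [-0.12, 0.993, 0.0, 0.0]
contact_force: [0.6, 0.7, -4.3]
gripper_width: 60.8
grasp_force: 66.6
```

>>> arm_command([
  [[-0.016, 0.065, 0], [0, 0, 0]],
  [[-0.05, 0.195, 0], [0, 0, 0]],
  [[-0.085, 0.345, 0], [0, 0, 0]],
  [[-0.122, 0.495, 0], [0, 0, 0]],
  [[-0.16, 0.65, 0], [0, 0, 0]],
])

```text
clock: 16.05
position: [565.2, -67.1, 166.4]
ee_rot: [-0.12, 0.993, 0.001, -0.003]
contact_force: [0.6, -0.1, -4.8]
gripper_width: 60.7
grasp_force: 66.6
```

>>> arm_command([
  [[-0.036, 0.145, 0], [0, 0, 0]],
  [[-0.073, 0.295, 0], [0, 0, 0]],
  [[-0.11, 0.445, 0], [0, 0, 0]],
  [[-0.14, 0.57, 0], [0, 0, 0]],
  [[-0.16, 0.65, 0], [0, 0, 0]],
])

```text
clock: 16.55
position: [565.4, 100.8, 166.5]
ee_rot: [-0.121, 0.993, 0.0, -0.003]
contact_force: [-0.0, 0.0, -4.5]
gripper_width: 60.9
grasp_force: 66.8
```

>>> arm_command([
  [[-0.02, 0.08, 0], [0, 0, 0]],
  [[-0.05, 0.2, 0], [0, 0, 0]],
  [[-0.075, 0.3, 0], [0, 0, 0]],
  [[-0.08, 0.33, 0], [0, 0, 0]],
  [[-0.08, 0.33, 0], [0, 0, 0]],
])

```text
clock: 17.05
position: [565.7, 184.0, 166.8]
ee_rot: [-0.121, 0.993, -0.001, -0.002]
contact_force: [-0.0, -0.7, -5.8]
gripper_width: 60.6
grasp_force: 66.8
```

```bash
python3 - <<'E'
from h import *
c=arm.camera_info('wrist'); im,d=arm.get_image('wrist'); cv2.imwrite('pics/w4.png',im)
P=cloud(c,d)
g=cv2.cvtColor(im,cv2.COLOR_BGR2GRAY).astype(float)
H=at_z(c,np.argwhere(np.ones_like(g))[:,::-1],12)
for n in ['top','side']: cv2.imwrite(f'pics/{n}4.png',arm.get_image(n)[0])
E
python3 go.py 569 266.5 80 193
```

```text
pos [566.7 182.3 167.9] F [-0.1 -0.7 -5.2] w 60.5 t 17.2 | shift [-0.09   0.325  0.351] turn [-0.    -0.001  0.004]
tool x [-0.971 -0.238  0.002] y [-0.238  0.971 -0.   ]
```

View pics/w4.png

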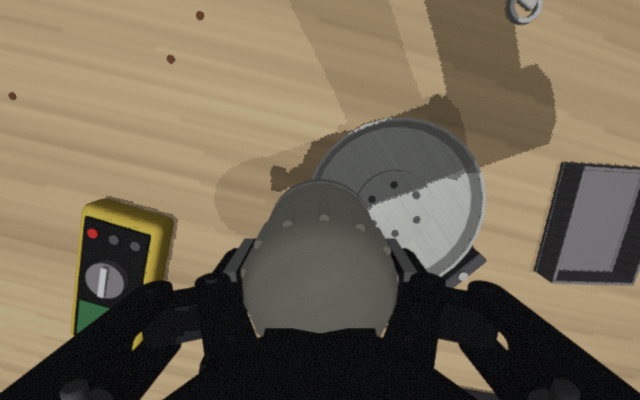

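The pan's rim is at (398,118) top and (483,195) right, and the disc holes are at (394,185), (416,195), (416,220), (394,234) and (372,199). The filter is held upright.

```bash
python3 - <<'E'
from h import *
from scipy.optimize import least_squares
c=arm.camera_info('wrist')
q=at_z(c,[[394,185],[416,195],[416,220],[394,234],[372,199]],12)[:,:2]; print(fitc(q))
q=at_z(c,[[398,118],[483,195],[447,135],[355,131],[322,165],[477,225]],18)[:,:2]; print(fitc(q),least_squares(lambda p:np.hypot(*(q-p).T)-95,[566,266]).x)
E
```

```text
(array([572.97557389, 265.85939634]), np.float64(27.126842744622905))
(array([570.19993584, 265.23365168]), np.float64(90.18440726656344)) [576.71092542 264.12718947]
```

>>> arm_command([
  [[-0.03, 0.12, 0], [0, 0, 0]],
  [[-0.07, 0.25, 0], [0, 0, 0]],
  [[-0.096, 0.321, 0.1], [0, 0, 0]],
  [[-0.096, 0.321, 0.22], [0, 0, 0]],
  [[-0.096, 0.321, 0.35], [0, 0, 0]],
])

```text
clock: 17.7
position: [572.0, 266.8, 80.7]
ee_rot: [-0.12, 0.993, 0.0, 0.0]
contact_force: [-0.2, 0.3, -4.9]
gripper_width: 60.9
grasp_force: 67.1
```

>>> arm_command([
  [[0, 0, 0], [0, 0, 0]],
  [[0, 0, 0], [0, 0, 0]],
  [[0, 0, 0], [0, 0, 0]],
])

```text
clock: 18.0
position: [573.4, 267.3, 83.6]
ee_rot: [-0.12, 0.993, 0.001, 0.002]
contact_force: [-0.1, -0.1, -4.7]
gripper_width: 60.6
grasp_force: 67.8
```

```bash
python3 go.py 571 266 46 194
```

```text
pos [573.4 267.3  83.6] F [-0.1 -0.1 -4.7] w 60.6 t 18.0 | shift [ 0.011 -0.003  0.15 ] turn [ 0.     0.001 -0.001]
tool x [-0.971 -0.238 -0.004] y [-0.238  0.971  0.001]
```

>>> arm_command([
  [[0.008, -0.003, 0.04], [0, 0, 0]],
  [[0.008, -0.003, 0.09], [0, 0, 0]],
  [[0.008, -0.003, 0.125], [0, 0, 0]],
  [[0.008, -0.003, 0.135], [0, 0, 0]],
  [[0.008, -0.003, 0.135], [0, 0, 0]],
])

```text
clock: 18.5
position: [569.8, 265.6, 46.7]
ee_rot: [-0.12, 0.993, -0.0, -0.001]
contact_force: [0.3, 0.8, -3.9]
gripper_width: 60.6
grasp_force: 67.9
```

>>> arm_command([
  [[0, 0, 0.004], [0, 0, 0]],
  [[0, 0, 0.008], [0, 0, 0]],
  [[0, 0, 0.008], [0, 0, 0]],
])

```text
clock: 18.8
position: [570.2, 266.0, 45.6]
ee_rot: [-0.12, 0.993, 0.0, 0.0]
contact_force: [-0.1, 0.5, -4.3]
gripper_width: 60.8
grasp_force: 68.0
```

>>> arm_command([
  [[0, 0, 0.003], [0, 0, 0]],
  [[0, 0, 0.003], [0, 0, 0]],
])

```text
clock: 19.0
position: [570.2, 266.0, 45.6]
ee_rot: [-0.12, 0.993, 0.0, 0.0]
contact_force: [-1.7, -0.5, 1.3]
gripper_width: 60.4
grasp_force: 68.2
```

>>> arm_command([
  [[0, 0, 0.003], [0, 0, 0]],
  [[0, 0, 0.003], [0, 0, 0]],
])

```text
clock: 19.2
position: [570.2, 266.0, 45.5]
ee_rot: [-0.12, 0.993, 0.0, 0.001]
contact_force: [-2.9, -0.2, 5.3]
gripper_width: 61.0
grasp_force: 68.8
```

It is seated: the force changed from −4.3 N (hanging) to +5 N. I'll release and retreat.

>>> arm_command([
  [[0, 0, 0], [0, 0, 0]],
  [[0, 0, 0], [0, 0, 0]],
  [[0, 0, 0], [0, 0, 0]],
  [[0, 0, 0], [0, 0, 0]],
  [[0, 0, 0], [0, 0, 0]],
], grip=1)

```text
clock: 19.7
position: [570.1, 265.8, 43.8]
ee_rot: [-0.12, 0.993, 0.0, 0.0]
contact_force: [0.9, -0.6, -0.3]
gripper_width: 85.3
grasp_force: 0.0
```

>>> arm_command([
  [[0, 0, -0.05], [0, 0, 0]],
  [[0, 0, -0.15], [0, 0, 0]],
  [[0, 0, -0.3], [0, 0, 0]],
  [[0, 0, -0.45], [0, 0, 0]],
  [[0, 0, -0.6], [0, 0, 0]],
])

```text
clock: 20.2
position: [570.0, 265.7, 196.5]
ee_rot: [-0.12, 0.993, 0.0, 0.001]
contact_force: [0.3, 1.5, -0.5]
gripper_width: 85.4
grasp_force: 0.0
```

>>> arm_command([
  [[0.04, -0.15, 0], [0, 0, 0]],
  [[0.08, -0.33, 0], [0, 0, 0]],
  [[0.12, -0.5, 0], [0, 0, 0]],
  [[0.16, -0.7, 0], [0, 0, 0]],
  [[0.2, -0.9, 0], [0, 0, 0]],
])

```text
clock: 20.7
position: [575.0, 35.7, 195.3]
ee_rot: [-0.121, 0.993, 0.0, 0.001]
contact_force: [1.0, 0.0, -0.3]
gripper_width: 85.5
grasp_force: 0.0
```

```bash
python3 - <<'E'
from h import *
from scipy.optimize import least_squares
print(arm.read_state()['clock'])
for n in ['top','side']:
    c=arm.camera_info(n); im,d=arm.get_image(n); cv2.imwrite(f'pics/{n}5.png',im); P=cloud(c,d); X,Y,Z=np.moveaxis(P,-1,0)
    w=P[(np.hypot(X-569,Y-266)<46)&(Z>35)&(Z<85)][:,:2]
    r=least_squares(lambda p:np.hypot(*(w-p).T)-31,[569,266],loss='soft_l1',f_scale=2); print(n,'filter',r.x,len(w),np.abs(r.fun).mean(),np.nanmax(Z[np.hypot(X-569,Y-266)<40]))
t=cv2.imread('pics/top5.png')[120:240,180:300]; s=cv2.imread('pics/side5.png')[180:300,180:330]
f=lambda a:cv2.resize(a,(400,400 if a is t else 320),interpolation=cv2.INTER_CUBIC)
o=np.zeros((400,800,3),np.uint8); o[:,:400]=f(t); o[:320,400:]=f(s); cv2.imwrite('pics/chk5.png',o)
E
```

```text
20.7
top filter [569. 266.] 0 nan 519.7512938251881
side filter [566.96000402 263.88812493] 346 1.208743539132951 515.4672719506763<stdin>:7: RuntimeWarning: Mean of empty slice.
  ret = ret.dtype.type(ret / rcount)
```

View pics/chk5.png

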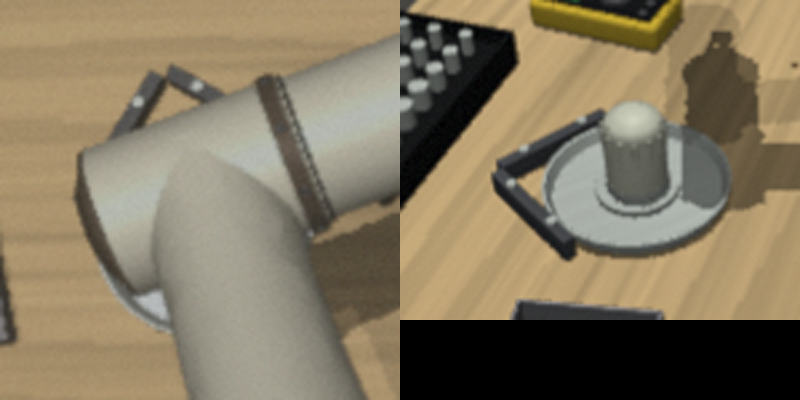

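The filter stands upright on the disc and the pan is still home. I'll move the arm clear for a precise centring check.

>>> arm_command([
  [[0.05, -0.2, -0.1], [0, 0, 0]],
  [[0.1, -0.4, -0.2], [0, 0, 0]],
  [[0.12, -0.6, -0.2], [0, 0, 0]],
  [[0.15, -0.8, -0.2], [0, 0, 0]],
  [[0.15, -0.8, -0.2], [0, 0, 0]],
])

```text
clock: 21.3
position: [586.5, -169.4, 245.1]
ee_rot: [-0.118, 0.993, -0.0, 0.001]
contact_force: [-0.6, -0.1, -0.3]
gripper_width: 85.6
grasp_force: 0.0
```

```bash
python3 - <<'E'
from h import *
from scipy.optimize import least_squares
for n in ['top','side']:
    c=arm.camera_info(n); im,d=arm.get_image(n); cv2.imwrite(f'pics/{n}6.png',im); P=cloud(c,d); X,Y,Z=np.moveaxis(P,-1,0)
    w=P[(np.hypot(X-569,Y-266)<46)&(Z>30)&(Z<85)][:,:2]
    r=least_squares(lambda p:np.hypot(*(w-p).T)-31,[569,266],loss='soft_l1',f_scale=2); print(n,'filter',r.x,len(w))
    g0=cv2.imread(f'pics/{n}3.png').astype(int); df=np.abs(im.astype(int)-g0).max(2)
    # silhouette of filter where image changed, rows near the pan
    x0,y0,x1,y1=(205,150,285,225) if n=='top' else (230,190,320,280)
    k=(df[y0:y1,x0:x1]>25)&(Z[y0:y1,x0:x1]>22); ys,xs=np.nonzero(k); print(n,'sil',xs.min()+x0,xs.max()+x0,ys.min()+y0,ys.max()+y0)
t=cv2.imread('pics/top6.png')[145:235,195:285]; s=cv2.imread('pics/side6.png')[200:290,225:315]
o=np.hstack([cv2.resize(a,(400,400),interpolation=cv2.INTER_CUBIC) for a in (t,s)]); cv2.imwrite('pics/chk6.png',o)
# expected appearance: project cylinder outline sides at side cam for centre = disc centre by holes
c=arm.camera_info('side'); T=np.linalg.inv(np.array(c['extrinsics']))
for ctr in [(567.6,265.2)]:
    a=np.linspace(0,2*np.pi,200)
    for z,r in [(14,31),(60,31),(12,42)]:
        p=np.c_[ctr[0]+r*np.cos(a),ctr[1]+r*np.sin(a),np.full(200,z)]@T[:3,:3].T+T[:3,3]; u=p[:,:2]/p[:,2:]; u=u*(1+c['k1']*(u**2).sum(1,keepdims=True))*[c['fx'],c['fy']]+[c['cx'],c['cy']]
        print(z,r,u.min(0),u.max(0),'crop cols',(u[:,0].min()-225)*400/90,(u[:,0].max()-225)*400/90)
E
```

```text
top filter [570.2328677  266.86336094] 89
top sil 225 251 174 199
side filter [567.01046166 264.06893152] 388
side sil 254 280 190 253
14 31 [257.24190463 240.50400931] [280.64068362 256.10100755] crop cols 143.29735391027498 247.29192718776378
60 31 [255.82817335 227.31223477] [279.77865553 242.69711736] crop cols 137.01410376117778 243.4606912408165
12 42 [253.13771856 238.43022508] [284.81212661 259.58052068] crop cols 125.05652694438999 265.8316738106593
```

View pics/chk6.png

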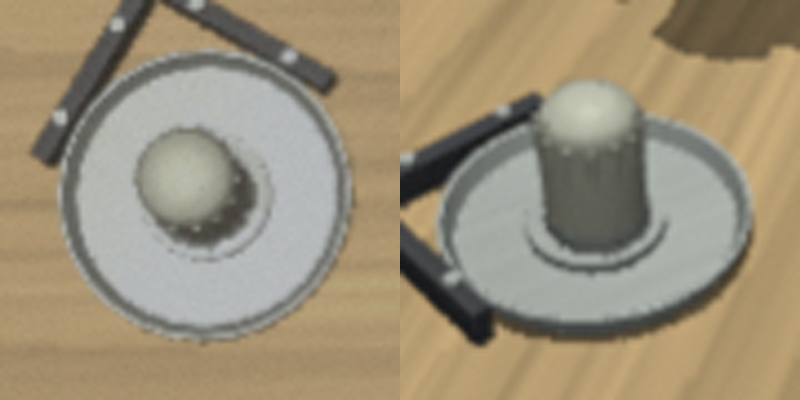

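The filter and disc agree to within about 1 mm in the top view: (570.2, 266.9) against (569.9, 267.3). The rim still touches both bars.

```bash
python3 -c "
from bench import arm; print(arm.job_done())"
```

```text
the job is handed in; nothing more can be done
None
```

The job is handed in: the pan is home against both bars, and the filter stands upright on the disc, centred to about 1 mm, with the gripper open and clear after about 21 s.

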